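# Load a waxed cheese into the leaning mould of a draining carousel

## Robot

A 6-joint arm with a two-finger parallel gripper is mounted at the origin on the work surface. World frame = base frame: x ahead of the robot, y to its left, z up, the work surface at z = 0. Lengths are in mm, angles in rad, forces in N, time in s.
With the tool pointing down it reaches from about 350 to 925 mm from the base axis. Payload 6.4 kg.
Tool frame: the origin (TCP) lies midway between the tips of the shut fingers; the grasp point (between the pads) lies 19 mm behind it; z points along the fingers, x is the direction in which the jaws open and shut, and the axes are right-handed (so a half turn about z gives the same grasp; the last joint's range is limited). The gripper opens to 94 mm and grips with 3 to 60 N. Pads are 16 mm wide; open, the fingers measure 119 mm over their backs; the gripper's body (75 mm by 177 mm) begins 78 mm behind the grasp point.
Start: joints at [-1.472, 0.245, 1.558, -0, 1.339, -0.174], TCP at [175.133, -625.973, 179.755] pointing down, gripper open.
Joint ranges: [-3.13, 3.13], [-1.02, 2.26], [0.13, 2.54], [-0.95, 4.09], [0.21, 2.88], [-2.74, 2.74]. Speed limits (rad/s): [2.57, 2.57, 3.14, 3.14, 3.14, 3.14].

## Interface

Orientations are given as a 3x3 rotation matrix whose columns are the frame's x, y, z axes.
In Python, from workcell import * gives the robot as it stands.
- The arm moves only by the tool play_rows, never from a script. Its argument "moves" is a list of rows, each a list of 7 numbers: the turn, a rotation vector about the tool's x, y, z in rad, then the shift along the tool's x, y, z in mm, then the closure, from 0 (fully open) to 1 (shut). A call has 1 to 20 rows; each row is the pose to reach, as a shift and turn from the pose commanded when the call began, along the tool's axes at that moment; what a row does not reach only later rows make up. A row lasts 1/8 s, in which the tool goes at most 62.5 mm and 10.7 degrees, less where a joint would pass 70% of its speed; a pose out of reach is approached as far as the arm can. A call with a gripper value outside its range is refused whole. The fingers move at their own pace and stop on an object; "squeeze" is the grip in N (left out, the last holds). Time passes only in rows, so rows that repeat a pose let the fingers close. It gives the time, the measured TCP pose, the force and the opening at its end, in the units of the state.
- observe(): the state, without advancing time (a new reading comes with each control period).
- get_image(name): name is "scene" or "top" or "wrist"; returns a dict with "pixels" (384x512x3 uint8, blue, green, red), "fx", "fy", "cx", "cy" (pixels), "k1" (the pictures are not rectified: a ray, as slopes to the right and down, at radius r is drawn at 1 + k1 r^2 times it, then the intrinsics apply), "R" (3x3) and "t" (3): a world point X has camera coordinates R X + t. Camera axes: x right, y down, z forward; pixel columns grow to the right and rows downward; lengths in mm; the calibration is good to about 2 mm. A picture is of the moment at which its call begins. There is no depth.
- finish_job(): hands the job in, once; it reports no verdict.
The state is a dict: "time": time; "joints": joint angles; "qvel": joint speeds; "joint_efforts": joint torques, N m; "tool_pos": TCP position; "tool_rot": TCP orientation; "force": force on the tool from outside, world axes, zero at the start; "moment": the same for the moment, N m; "gripper_width": finger opening in mm.
Only numpy, scipy, OpenCV 4.12 (cv2) and the standard library are available. Lean on these libraries where they do the work, as an engineer would, in place of code of your own. Each camera call takes 0.05 s, during which the arm holds its last target. There are 200 camera calls.

## Task

First turn the carousel so that its empty mould stands in line with the yellow pointer. Then take the red cheese from its stand and lower it gently into that mould until it sits on the wire seat inside, neither dropping it nor pressing it hard, and let go, leaving the mould lined up with the pointer. Leave the yellow cheese, the small cheese wheel, the jar and the brush where they are.

Things in the scene. Friction and masses are not known exactly. Their poses are not given: they have to be found in the camera images.
- station: Fixed carousel base. Origin on the turning axis at the work surface; z up; its -x axis points from the axis out along the yellow pointer. A steel column, 36 mm across, rises on the axis to 312 mm and carries the lamp over the loading place.
- lamp (a point): Middle of the underside of the fixed grey lamp head, 262 mm above the work surface, 77 mm from the axis towards the pointer. Lamp and its arm fill x -122 to 88, y -55 to 55, z 262 to 312 mm of station, so a gripper pointing straight down cannot reach the seat in the mould; lean it 20 to 35 deg, about along the mould's own axis.
- pointer (a point): Centre of the yellow index pointer, a bar 45 x 14 mm on the fixed base, 264 mm out from the axis, 18 mm above the work surface, just outside the turntable's edge.
- turntable (a joint): Angle of the turntable, rad, positive anticlockwise seen from above; 0 = empty mould in line with the pointer. Starts at 0.5 to 1.5, so turn it clockwise. Friction of about 0.3 N m (1.5 N at a post) holds it where left. Wooden disc 440 mm across, top at 50 mm, with three alike white moulds 120 deg apart (two hold a cheese, one is empty) and three posts midway between them.
- post (a point): Centre of the top of the blue post, to push by: 18 mm across, from the disc (50 mm) up to 155 mm above the work surface, 195 mm from the axis, on the turntable 60 deg clockwise (seen from above) of the empty mould, so it ends 60 deg past the pointer. The other two posts are dark wood.
- mould (a point): The empty white mould, fixed on the turntable, leaning 27 deg outwards. Origin: centre of its underside, 105 mm from the turning axis, 90 mm above the work surface; z: the mould's own axis, out of its mouth; x: up the slope towards the turning axis. Rim at z = 130 mm; inner radius 68 mm at the bottom, 76 mm at the rim; wall 4 mm, floor 5 mm.
- mouth (a point): Centre of the empty mould's mouth. Deep inside, on the mould's axis, is a steel wire ring seat (8 mm coated wire, 54 mm between wire centres) in which the cheese sits centred. It is clipped in at a height that differs each time: a cheese just touching it has its centre at z = 61 to 97 mm of mould. Feel for it slowly: its coating gives only a millimetre or so.
- red_cheese: The red waxed cheese, a loose ball 60 mm across, 90 to 180 g; its origin is a point on its skin, so use its centre (next). Its wax is soft: inside the mould keep it slower than 0.25 m/s (a free fall of 3 mm) and press it with no more than 12 N.
- red_cheese_center (a point): Centre of the red cheese; on its stand it is 56 mm above the work surface. Red and yellow cheeses may be on either side.
- red_stand: Fixed round wooden stand under the red cheese: foot 90 mm across and 8 mm high, with a narrow ring (46 mm outside, top at 33 mm) in which the cheese lies. Origin: centre of its underside.
- yellow_cheese_center (a point): Centre of the yellow cheese, an alike loose ball of 60 mm on a like stand. Leave it alone.
- small_wheel: Loose small cheese wheel lying flat, 104 mm across, 42 mm high; origin at the centre of its underside. Leave it alone.
- jar: Loose closed amber glass jar, 64 mm across, 80 mm high; origin at the centre of its underside. Leave it alone.
- brush: Loose brush lying on the work surface, about 200 mm long along its x; origin under its middle. Leave it alone.
Mind the look-alikes: they are no part of the job. What is meant by the red_cheese is not green, and is the smaller of those in its own colour.

How it is judged (in metres and radians):
On the way, in this order (a step that is already met when the one before it is completed fails the run):
1. the empty mould is turned into line with the pointer (within 0.10 rad) and stands still, the red cheese not yet in it (value of joint turntable between -0.1 and 0.1 rad and velocity of joint turntable between -0.05 and 0.05 rad/s and distance between red_cheese_center and mouth above 0.12 m), for 0.2 s.
2. the red cheese sits on the seat in the mould (x of red_cheese_center in the frame of mould between -0.012 and 0.012 m and y of red_cheese_center in the frame of mould between -0.012 and 0.012 m and z of red_cheese_center in the frame of mould between 0.045 and 0.105 m and contact force between the fingers and red_cheese below 0.1 N and contact force between red_cheese and station above 0.3 N), for 0.2 s.
At the end, for the whole second after the job is handed in: The empty mould within 0.10 rad of the pointer; the red cheese released and at rest on the wire seat in it: its centre within 12 mm of the mould's axis either way and 45 to 105 mm above the mould's underside along that axis (value of joint turntable between -0.1 and 0.1 rad and x of red_cheese_center in the frame of mould between -0.012 and 0.012 m and y of red_cheese_center in the frame of mould between -0.012 and 0.012 m and z of red_cheese_center in the frame of mould between 0.045 and 0.105 m and linear speed of red_cheese below 0.02 m/s and contact force between red_cheese and station above 0.3 N); the robot touches nothing.
It fails at once if the red cheese is dropped or rushed inside the mould (faster than 0.25 m/s once its centre is more than 15 mm below the rim) (z of red_cheese_center in the frame of mould between 0 and 0.115 m and distance between red_cheese_center and mould below 0.13 m and linear speed of red_cheese above 0.25 m/s).
It fails at once if the red cheese is pressed or knocked against the carousel, its mould or seat with more than 12 N (contact force between red_cheese and station above 12 N).
It fails at once if a bystander is moved (the yellow cheese by more than 15 mm, the small wheel, jar or brush by more than 25 mm) (distance of yellow_cheese_center from where it was at the start of the episode above 0.015 m or distance of any of small_wheel, jar, brush from where it was at the start of the episode above 0.025 m).
It also fails if it takes over 72 s, if anything falls off the work surface, if the arm or the gripper's body presses on something with over 40 N, if the wrist force passes 120 N, or if a joint passes its speed limit or range.

## Working session

There is one attempt and no reset: what is moved stays moved. The work goes in short steps, Python scripts to look and compute and a tool call to move; the robot and the scene stay as the last step left them, time stands still between calls to the robot, and variables do not carry over. Pictures are saved under pics/ and viewed, about 8 in all and at most 12, crops included, and the job is handed in when it is done.

Besides the shell and the picture viewer there is one more tool, called after "Emit:" by a JSON object that holds its "api" and its "payload", one argument or row to a line. play_rows: Moves the arm, as the interface text tells. Its arguments: {"type":"object","properties":{"moves":{"type":"array"},"squeeze":{"type":"number"}},"required":["moves"]}

```bash
mkdir -p pics; ls; python3 - <<'E'
from workcell import *
import cv2,numpy as np
for n in ("scene","top"):
    d=get_image(n); cv2.imwrite(f"pics/{n}0.png",np.array(d["pixels"]))
    print(n,d["fx"],d["fy"],d["cx"],d["cy"],d["k1"],np.round(d["R"],4).tolist(),np.round(d["t"],1))
s=observe();print(s["time"],s["tool_pos"],np.round(s["tool_rot"],3).tolist(),s["force"],s["gripper_width"])
E
```

```text
pics
scene 449.565583932712 449.565583932712 259.42459125982305 190.02960288185565 -0.09995584140153806 [[-0.9853, -0.1706, 0.0126], [-0.1408, 0.767, -0.626], [0.0971, -0.6186, -0.7797]] [ 543.   185.3 1658.3]
top 364.38160062799864 364.38160062799864 258.4435187489136 188.8310071393775 0.02150512438523815 [[0.0211, -0.9998, 0.0046], [-0.9832, -0.0216, -0.1813], [0.1813, -0.0007, -0.9834]] [ -19.7  562.2 1249.9]
0.1 [ 175.06804114 -625.36813014  178.76603024] [[0.269, -0.963, -0.0], [-0.963, -0.269, 0.002], [-0.002, -0.0, -1.0]] [-0.28852553 -0.20262995 -0.36095024] 93.84224571178657
```

View pics/scene0.png

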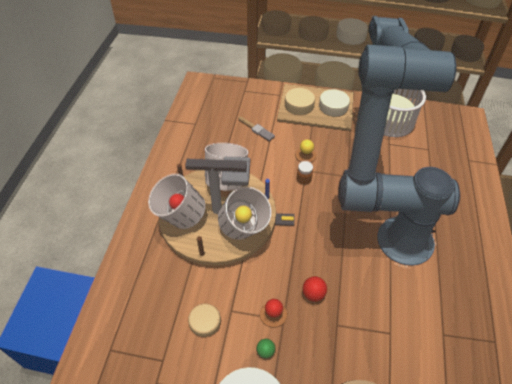

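View pics/top0.png

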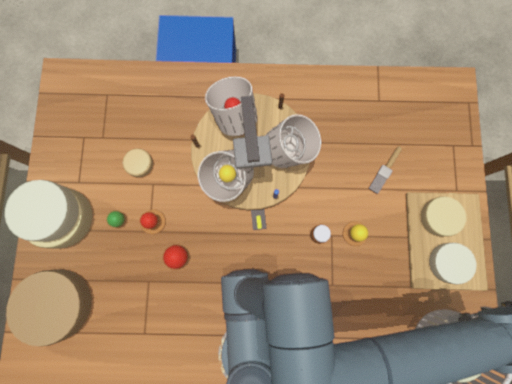

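The scene view shows the red cheese on its stand at (274,308), with a bigger red ball at (314,289) and a green one at (265,348), both decoys. In the top view the target is at (150,220), the empty mould at (293,142), the blue post at (276,194), the pointer at (259,220) and the jar at (322,233).

```bash
cat > h.py <<'E'
from workcell import *
import cv2,numpy as np
def cam(n):
    d=get_image(n); d["pixels"]=np.array(d["pixels"]);d["R"]=np.array(d["R"]);d["t"]=np.array(d["t"]);return d
def ray(d,p):
    a,b=(p[0]-d["cx"])/d["fx"],(p[1]-d["cy"])/d["fy"]; s=1.
    for _ in range(20): s=1+d["k1"]*(a*a+b*b)/s**2
    v=d["R"].T@np.array([a/s,b/s,1]); return -d["R"].T@d["t"],v/np.linalg.norm(v)
def onz(d,p,z):
    o,v=ray(d,p); return o+v*(z-o[2])/v[2]
def tri(d1,p1,d2,p2):
    A=np.zeros((3,3));b=np.zeros(3);rs=[ray(d1,p1),ray(d2,p2)]
    for o,v in rs:
        M=np.eye(3)-np.outer(v,v);A+=M;b+=M@o
    X=np.linalg.solve(A,b);return X,max(np.linalg.norm((np.eye(3)-np.outer(v,v))@(X-o)) for o,v in rs)
def proj(d,X):
    c=d["R"]@X+d["t"];a,b=c[:2]/c[2];s=1+d["k1"]*(a*a+b*b);return np.array([d["fx"]*a*s+d["cx"],d["fy"]*b*s+d["cy"]])
RED=[((0,150,60),(8,255,255)),((172,150,60),(180,255,255))];YEL=[((22,150,80),(35,255,255))];BLUE=[((110,100,40),(130,255,255))]
def blobs(d,ranges,amin=12):
    h=cv2.cvtColor(d["pixels"],cv2.COLOR_BGR2HSV);m=sum(cv2.inRange(h,np.array(a),np.array(b)) for a,b in ranges)
    n,_,st,c=cv2.connectedComponentsWithStats(m.astype(np.uint8))
    return [(np.round(c[i],1).tolist(),st[i][:].tolist()) for i in range(1,n) if st[i][4]>=amin],m
E
python3 - <<'E'
from h import *
S=cam("scene");T=cam("top")
for nm,c in(("red",RED),("yel",YEL),("blue",BLUE)):
    for n,d in(("S",S),("T",T)): print(nm,n,blobs(d,c)[0])
# wooden disc hue samples
for p in((200,170),(250,200),(300,180),(100,250)): print(p,cv2.cvtColor(T["pixels"],cv2.COLOR_BGR2HSV)[p[1],p[0]])
a=cv2.resize(T["pixels"][60:260,130:380],None,fx=3.2,fy=3,interpolation=cv2.INTER_CUBIC)
b=cv2.resize(S["pixels"][130:270,130:320],None,fx=4.2,fy=4.2,interpolation=cv2.INTER_CUBIC)
cv2.imwrite("pics/t1.png",a);cv2.imwrite("pics/s1.png",b)
E
```

```text
red S [([175.5, 199.9], [170, 194, 13, 14, 130]), ([314.5, 288.4], [303, 276, 24, 26, 495]), ([273.5, 307.6], [265, 299, 18, 19, 276])]
red T [([231.2, 102.2], [225, 98, 15, 10, 100]), ([148.5, 220.2], [140, 212, 18, 17, 226]), ([175.0, 256.6], [163, 245, 25, 24, 460])]
yel S [([306.5, 145.9], [300, 140, 14, 13, 132]), ([242.9, 213.6], [236, 206, 15, 16, 182]), ([287.0, 217.9], [282, 216, 12, 4, 35])]
yel T [([227.0, 173.3], [220, 166, 16, 16, 194]), ([258.5, 222.0], [257, 217, 4, 11, 34]), ([358.9, 232.5], [351, 225, 17, 16, 227])]
blue S [([61.4, 294.6], [0, 267, 94, 94, 1377]), ([31.4, 290.5], [29, 289, 6, 5, 12]), ([34.9, 303.8], [25, 290, 15, 26, 66]), ([29.9, 298.2], [26, 295, 8, 7, 15]), ([44.7, 300.5], [41, 296, 8, 10, 29]), ([44.2, 308.5], [40, 307, 7, 5, 12]), ([24.9, 312.5], [23, 310, 6, 8, 15]), ([61.4, 326.1], [57, 324, 11, 5, 19]), ([9.2, 352.9], [3, 348, 12, 12, 39]), ([22.9, 354.8], [20, 351, 5, 9, 13]), ([18.2, 359.5], [16, 356, 6, 8, 16]), ([40.9, 364.2], [21, 356, 37, 18, 195])]
blue T [([233.1, 48.1], [232, 28, 3, 34, 66]), ([169.0, 60.0], [161, 60, 17, 1, 17]), ([205.5, 61.0], [195, 61, 22, 1, 22])]
(200, 170) [ 12  36 156]
(250, 200) [ 18  98 200]
(300, 180) [ 19  90 222]
(100, 250) [ 13 124 177]
```

View pics/t1.png

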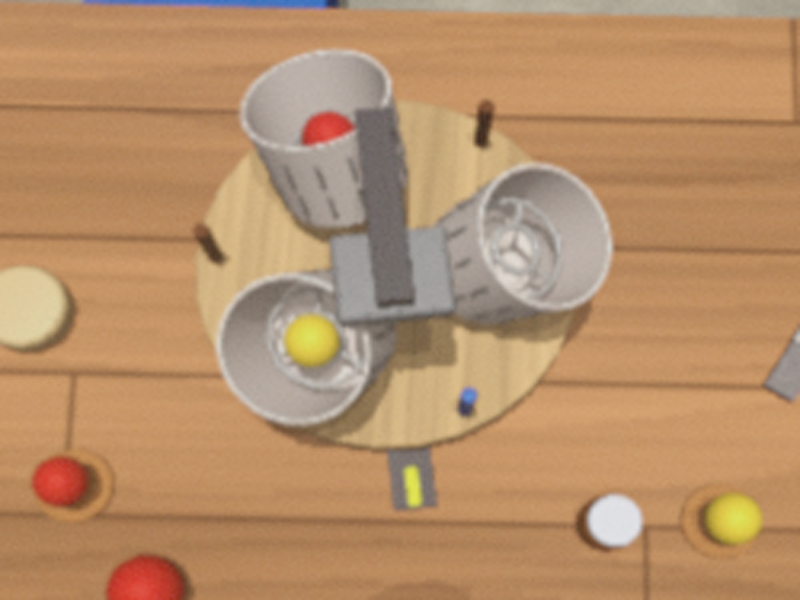

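The crop confirms the layout: blue post top at about (276.6,191.7) in full-image pixels, dark post tops at about (282.2,95) and (192.8,136.7), and the wire seat visible in the right-hand mould.

```bash
python3 - <<'E'
from h import *
S=cam("scene");T=cam("top")
P=[onz(T,p,155) for p in((276.6,191.7),(282.2,95),(192.8,136.7))]
c=sum(P)/3; print("axis",c, [ (np.linalg.norm(p-c),np.degrees(np.arctan2(*(p-c)[[1,0]]))) for p in P])
pt=onz(T,(258.5,222),22);pt2=onz(S,(287,217.9),22);print("pointer",pt,pt2,tri(S,(287,217.9),T,(258.5,222)),pt-c)
print("red",tri(S,(273.5,307.6),T,(148.5,220.2)),onz(T,(148.5,220.2),56),onz(S,(273.5,307.6),56))
print("bigred",onz(T,(175,256.6),40)); print("jar",onz(T,(130+614/3.2,60+520/3),80),"yel",onz(T,(358.9,232.5),56))
print("wheel",onz(T,(137,162),42),"green",onz(T,(117,219),45))
a=np.array(cv2.resize(S["pixels"][130:270,130:320],None,fx=4.2,fy=4.2,interpolation=cv2.INTER_CUBIC))
# stand feet/other posts in scene
g=onz(T,(130+75/3.2,60+485/3),8);print("stand foot c",g)
for z in(155,): print("post proj in scene",[proj(S,p).round(1).tolist() for p in P])
E
```

```text
axis [708.44946817  22.48408182 155.        ] [(np.float64(195.18674670639464), np.float64(-152.63442664459845)), (np.float64(195.46654778609636), np.float64(-32.429367469083104)), (np.float64(194.72107714923092), np.float64(87.53947653724829))]
pointer [446.75127984 -10.38590805  22.        ] [447.09987318  -5.0691056   22.        ] (array([447.39752188, -10.40360207,  14.50653109]), np.float64(0.042158023543121106)) [-261.69818833  -32.86998987 -133.        ]
red (array([441.65648078, 374.1182456 ,  54.82892615]), np.float64(0.3148732925799598)) [441.86557209 373.74993307  56.        ] [441.30673952 374.67606899  56.        ]
bigred [318.86995757 277.13601558  40.        ]
jar [ 407.48391321 -227.35737043   80.        ] yel [ 414.8243102  -360.30677998   56.        ]
wheel [653.58531747 435.47786007  42.        ] green [444.84385742 487.49348677  45.        ]
stand foot c [441.2672449  369.88273214   8.        ]
post proj in scene [[267.5, 179.4], [178.7, 163.8], [199.1, 236.8]]
```

View pics/s1.png

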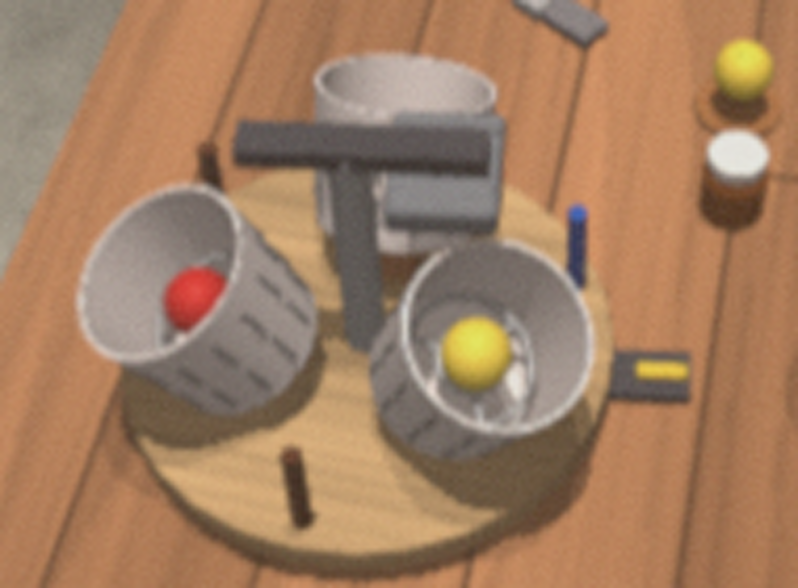

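Three cross-checks agree. The post tops lie at radius 195 ± 0.5 mm and are 120° apart, the pointer is at radius 264, and the red cheese triangulates to z ≈ 55. The axis is at (708.4, 22.5), the pointer bearing is -172.8° and the table angle is about 1.40 rad. Next I write a planner for the post grip and the arc.

```bash
cat >> h.py <<'E'
from scipy.spatial.transform import Rotation as Ro
C=np.array([708.4,22.5]);YAW=np.radians(7.16)
def down(yaw):
    y=np.radians(yaw);x=np.array([np.cos(y),np.sin(y),0]);z=np.array([0,0,-1.]);return np.column_stack([x,np.cross(z,x),z])
def rel(P,R,p0=None,R0=None):
    s=observe();p0=np.array(s["tool_pos"]) if p0 is None else np.array(p0);R0=np.array(s["tool_rot"]) if R0 is None else R0
    return np.round(Ro.from_matrix(R0.T@R).as_rotvec(),3).tolist()+np.round(R0.T@(np.array(P)-p0),1).tolist()
def post(a,r=195): a=np.radians(a);return C+r*np.array([np.cos(a),np.sin(a)])
E
python3 - <<'E'
from h import *
a=post(-152.63);p0=[175.133,-625.973,179.755];print(a,rel([*a,190],down(-50),p0))
R=down(-50)
for k in range(1,19):
    t=-152.63-80.2*k/18;print(rel([*post(t),125],down(-50-75*k/18),[*a,125],R))
E
```

```text
[535.22903642 -67.14829822] [-0.0, 0.001, -0.425, -441.2, -497.3, -9.9]
[0.0, 0.0, 0.073, -14.7, -3.9, 0.0]
[0.0, 0.0, 0.145, -29.0, -8.9, 0.0]
[0.0, 0.0, 0.218, -42.8, -15.0, 0.0]
[0.0, 0.0, 0.291, -56.2, -22.2, 0.0]
[0.0, 0.0, 0.364, -69.0, -30.4, 0.0]
[0.0, 0.0, 0.436, -81.0, -39.5, 0.0]
[0.0, 0.0, 0.509, -92.4, -49.6, 0.0]
[0.0, 0.0, 0.582, -102.9, -60.5, 0.0]
[0.0, 0.0, 0.654, -112.5, -72.2, 0.0]
[0.0, 0.0, 0.727, -121.2, -84.6, 0.0]
[0.0, 0.0, 0.8, -129.0, -97.7, 0.0]
[0.0, 0.0, 0.873, -135.6, -111.3, 0.0]
[0.0, 0.0, 0.945, -141.2, -125.4, 0.0]
[0.0, 0.0, 1.018, -145.7, -139.8, 0.0]
[0.0, 0.0, 1.091, -149.1, -154.6, 0.0]
[0.0, 0.0, 1.164, -151.3, -169.6, 0.0]
[0.0, 0.0, 1.236, -152.3, -184.7, 0.0]
[0.0, 0.0, 1.309, -152.1, -199.9, 0.0]
```

Emit:
{"api": "play_rows", "payload": {
  "moves": [
    [0,0,-0.425,-441.2,-497.3,-9.9,0.4],
    [0,0,-0.425,-441.2,-497.3,-9.9,0.4],
    [0,0,-0.425,-441.2,-497.3,-9.9,0.4],
    [0,0,-0.425,-441.2,-497.3,-9.9,0.4],
    [0,0,-0.425,-441.2,-497.3,-9.9,0.4],
    [0,0,-0.425,-441.2,-497.3,-9.9,0.4],
    [0,0,-0.425,-441.2,-497.3,-9.9,0.4],
    [0,0,-0.425,-441.2,-497.3,-9.9,0.4],
    [0,0,-0.425,-441.2,-497.3,-9.9,0.4],
    [0,0,-0.425,-441.2,-497.3,-9.9,0.4],
    [0,0,-0.425,-441.2,-497.3,-9.9,0.4],
    [0,0,-0.425,-441.2,-497.3,-9.9,0.4],
    [0,0,-0.425,-441.2,-497.3,-9.9,0.4],
    [0,0,-0.425,-441.2,-497.3,-9.9,0.4],
    [0,0,-0.425,-441.2,-497.3,-9.9,0.4],
    [0,0,-0.425,-441.2,-497.3,-9.9,0.4],
    [0,0,-0.425,-441.2,-497.3,-9.9,0.4]
  ]
}}

```text
time: 2.42
tool_pos: [535.1, -67.4, 189.7]
tool_rot: [[0.642, -0.767, 0.0], [-0.767, -0.642, -0.0], [0.0, -0.0, -1.0]]
force: [1.0, 0.4, 0.2]
gripper_width: 56.7
```

```bash
python3 - <<'E'
from h import *
s=observe();print(s["time"],s["tool_pos"],np.round(s["tool_rot"],3).tolist(),np.round(s["joints"],3),s["gripper_width"])
S=cam("scene");W=cam("wrist")
a=cv2.resize(S["pixels"][80:280,150:400],None,fx=2,fy=2);b=W["pixels"][:,130:430]
b=cv2.resize(b,(300,400));cv2.imwrite("pics/a2.png",np.hstack([a,b]))
E
```

```text
2.425 [535.09193325 -67.3682533  189.69381369] [[0.642, -0.767, 0.0], [-0.767, -0.642, -0.0], [0.0, -0.0, -1.0]] [-0.336 -0.024  1.831  0.     1.334  0.538] 56.69633839440926
```

View pics/a2.png

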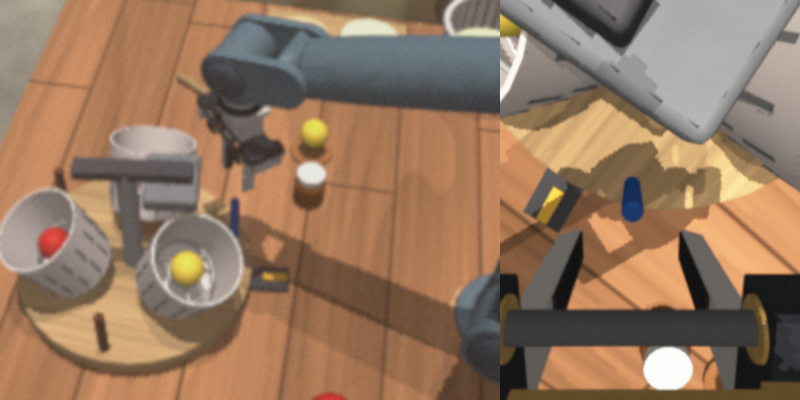

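The jaws straddle the blue post laterally: the post is at (632,212) in the composite, with the finger tips at 575 and 690. The gripper body is wide along the jaws, as I assumed. I check the radial alignment numerically.

```bash
python3 - <<'E'
from h import *
W=cam("wrist");print(proj(W,np.array([535.1,-67.4,155])),proj(W,np.array([535.1,-67.4,50])))
print([b for b in blobs(W,BLUE)[0] if b[1][4]>60])
E
```

```text
[261.57195859 207.00873537] [261.25304526 179.01014656]
[]
```

The post is where expected, so I descend and grip it softly.

Emit:
{"api": "play_rows", "payload": {
  "moves": [
    [0,0,0,0,0,30,0.4],
    [0,0,0,0,0,62,0.4],
    [0,0,0,0,0,62,0.4],
    [0,0,0,0,0,62,1],
    [0,0,0,0,0,62,1],
    [0,0,0,0,0,62,1],
    [0,0,0,0,0,62,1]
  ],
  "squeeze": 6
}}

```text
time: 3.45
tool_pos: [535.5, -67.2, 128.2]
tool_rot: [[0.643, -0.766, 0.001], [-0.766, -0.643, -0.0], [0.001, -0.001, -1.0]]
force: [0.9, -0.6, -0.4]
gripper_width: 19.7
```

Emit:
{"api": "play_rows", "payload": {
  "moves": [
    [0,0,0.036,-7.4,-1.9,0,1],
    [0,0,0.073,-14.7,-3.9,0,1],
    [0,0,0.145,-29.0,-8.9,0,1],
    [0,0,0.218,-42.8,-15.0,0,1],
    [0,0,0.291,-56.2,-22.2,0,1],
    [0,0,0.364,-69.0,-30.4,0,1],
    [0,0,0.436,-81.0,-39.5,0,1],
    [0,0,0.509,-92.4,-49.6,0,1],
    [0,0,0.582,-102.9,-60.5,0,1],
    [0,0,0.654,-112.5,-72.2,0,1],
    [0,0,0.727,-121.2,-84.6,0,1],
    [0,0,0.8,-129.0,-97.7,0,1],
    [0,0,0.873,-135.6,-111.3,0,1],
    [0,0,0.945,-141.2,-125.4,0,1],
    [0,0,1.018,-145.7,-139.8,0,1],
    [0,0,1.091,-149.1,-154.6,0,1],
    [0,0,1.164,-151.3,-169.6,0,1],
    [0,0,1.236,-152.3,-184.7,0,1],
    [0,0,1.309,-152.1,-199.9,0,1],
    [0,0,1.309,-152.1,-199.9,0,1]
  ]
}}

```text
time: 5.95
tool_pos: [591.4, 178.9, 128.2]
tool_rot: [[-0.573, -0.82, 0.002], [-0.82, 0.573, 0.001], [-0.002, -0.0, -1.0]]
force: [-0.3, 2.0, 2.3]
gripper_width: 16.7
```

```bash
python3 - <<'E'
from h import *
s=observe();print(np.round(s["joints"],3),s["force"],"target",post(127.16))
T=cam("top");S=cam("scene")
a=cv2.resize(T["pixels"][60:260,150:350],None,fx=2,fy=2);b=cv2.resize(S["pixels"][110:280,130:330],(400,400))
cv2.imwrite("pics/a3.png",np.hstack([a,b]))
E
```

```text
[1.100e-01 2.200e-01 1.686e+00 1.000e-03 1.235e+00 2.290e+00] [-0.28835209  2.03887446  2.29832342] target [590.61163747 177.90560367]
```

View pics/a3.png

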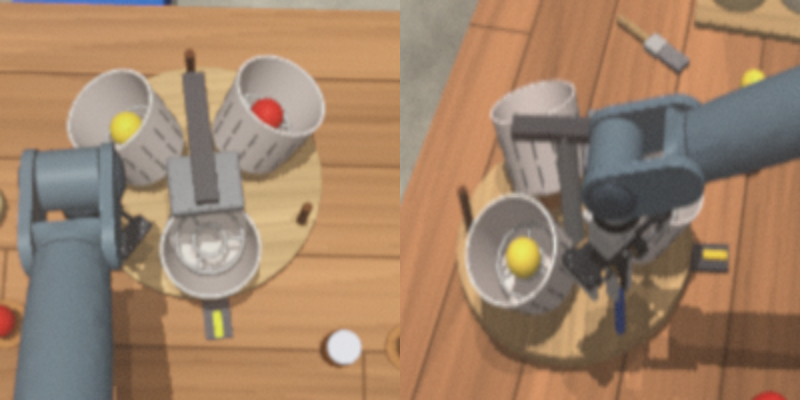

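The top view shows the empty mould over the pointer, with the mouth centre at (211,250) and the pointer at (218,324) in the crop. I release and rise.

Emit:
{"api": "play_rows", "payload": {
  "moves": [
    [0,0,0,0,0,0,0.6],
    [0,0,0,0,0,0,0.4],
    [0,0,0,0,0,0,0.4],
    [0,0,0,0,0,-40,0.3],
    [0,0,0,0,0,-80,0.15],
    [0,0,0,0,0,-80,0.15]
  ]
}}

```text
time: 6.8
tool_pos: [592.9, 178.0, 211.9]
tool_rot: [[-0.574, -0.819, 0.008], [-0.819, 0.574, 0.001], [-0.005, -0.006, -1.0]]
force: [1.0, 0.6, 1.2]
gripper_width: 73.3
```

```bash
python3 - <<'E'
from h import *
s=observe();W=cam("wrist");p=np.array(s["tool_pos"]);R=np.array(s["tool_rot"])
print(p,s["gripper_width"],"cam in tool",R.T@(-W["R"].T@W["t"]-p),"cam fwd in tool",R.T@W["R"][2])
print(rel([441.8,373.9,160],down(-30),[591.4,178.9,208]))
E
```

```text
[592.9348843  177.96322243 211.881574  ] 73.26336808065902 cam in tool [  -1.23749564  -71.23162573 -205.2303416 ] cam fwd in tool [2.83602863e-04 2.48029807e-01 9.68752360e-01]
[-0.003, -0.001, -1.658, -73.7, 234.5, 47.6]
```

Emit:
{"api": "play_rows", "payload": {
  "moves": [
    [0,0,-2.443,-73.7,234.5,47.6,0.15],
    [0,0,-2.443,-73.7,234.5,47.6,0.15],
    [0,0,-2.443,-73.7,234.5,47.6,0.15],
    [0,0,-2.443,-73.7,234.5,47.6,0.15],
    [0,0,-2.443,-73.7,234.5,47.6,0.15],
    [0,0,-2.443,-73.7,234.5,47.6,0.15],
    [0,0,-2.443,-73.7,234.5,47.6,0.15],
    [0,0,-2.443,-73.7,234.5,47.6,0.15],
    [0,0,-2.443,-73.7,234.5,47.6,0.15],
    [0,0,-2.443,-73.7,234.5,47.6,0.15],
    [0,0,-2.443,-73.7,234.5,47.6,0.15],
    [0,0,-2.443,-73.7,234.5,47.6,0.15],
    [0,0,-2.443,-73.7,234.5,47.6,0.15],
    [0,0,-2.443,-73.7,234.5,47.6,0.15],
    [0,0,-2.443,-73.7,234.5,47.6,0.15],
    [0,0,-2.443,-73.7,234.5,47.6,0.15]
  ]
}}

```text
time: 8.85
tool_pos: [440.7, 372.7, 159.6]
tool_rot: [[0.967, 0.257, -0.001], [0.257, -0.967, -0.0], [-0.001, 0.0, -1.0]]
force: [-0.3, 0.8, 0.1]
gripper_width: 79.7
```

Emit:
{"api": "play_rows", "payload": {
  "moves": [
    [0,0,-2.356,0,0,0,0.15],
    [0,0,-2.356,0,0,0,0.15],
    [0,0,-2.356,0,0,0,0.15],
    [0,0,-2.356,0,0,0,0.15],
    [0,0,-2.356,0,0,0,0.15],
    [0,0,-2.356,0,0,0,0.15],
    [0,0,-2.356,0,0,0,0.15],
    [0,0,-2.356,0,0,0,0.15],
    [0,0,-2.356,0,0,0,0.15],
    [0,0,-2.356,0,0,0,0.15],
    [0,0,-2.356,0,0,0,0.15],
    [0,0,-2.356,0,0,0,0.15],
    [0,0,-2.356,0,0,0,0.15],
    [0,0,-2.356,0,0,0,0.15],
    [0,0,-2.356,0,0,0,0.15],
    [0,0,-2.356,0,0,0,0.15]
  ]
}}

```text
time: 10.85
tool_pos: [440.9, 372.8, 160.0]
tool_rot: [[-0.865, 0.502, -0.0], [0.502, 0.865, 0.0], [0.0, 0.0, -1.0]]
force: [-0.2, -0.3, -0.1]
gripper_width: 79.9
```

```bash
python3 - <<'E'
from h import *
s=observe();p=np.array(s["tool_pos"]);R=np.array(s["tool_rot"]);print(s["time"],p,np.round(R,3).tolist(),np.round(s["joints"],2),s["gripper_width"])
W=cam("wrist");T=cam("top")
b=[x for x in blobs(W,RED)[0] if x[1][4]>300];print(b,"pred",proj(W,np.array([441.8,373.9,56])))
for x in b: print(onz(W,x[0],56))
cv2.imwrite("pics/w4.png",np.hstack([cv2.resize(T["pixels"][60:240,160:340],(500,500),interpolation=cv2.INTER_CUBIC),cv2.resize(W["pixels"],(300,225)) if 0 else cv2.copyMakeBorder(cv2.resize(W["pixels"],(300,225)),0,275,0,0,0)]))
E
```

```text
10.85 [440.85650921 372.80843787 160.04244828] [[-0.865, 0.502, -0.0], [0.502, 0.865, 0.0], [0.0, 0.0, -1.0]] [ 0.51  0.1   1.76  0.    1.28 -2.11] 79.93119728289882
[([322.7, 33.2], [277, 0, 95, 76, 6013]), ([258.8, 185.9], [229, 156, 61, 61, 2917])] pred [259.62815478 185.554053  ]
[325.59231855 283.46932839  56.        ]
[442.68033853 373.79330577  56.        ]
```

View pics/w4.png

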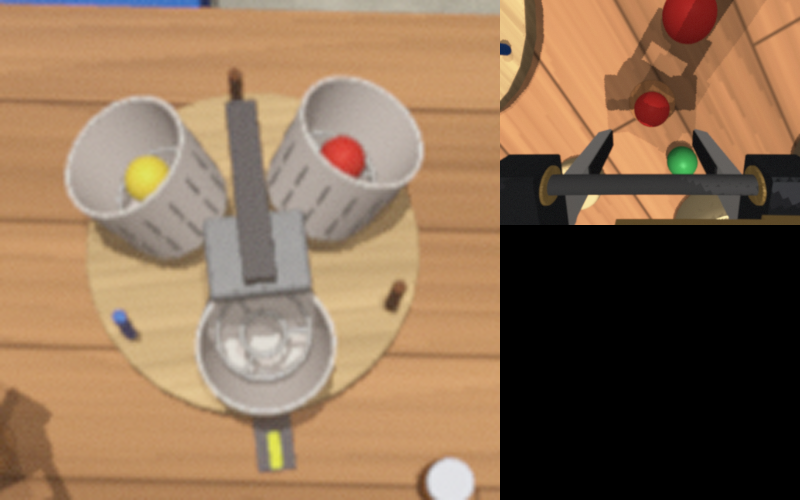

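The wrist view shows the red cheese at (258.8,185.9), which gives (442.5,373.8) at z 56. That agrees with the first estimate to 1 mm, and the fingers straddle it clear of the green ball. I grip it with its centre about 12 mm behind the tips, so the fingers stay above the seat wire.

Emit:
{"api": "play_rows", "payload": {
  "moves": [
    [0,0,0,-0.9,1.7,40,0.15],
    [0,0,0,-0.9,1.7,80,0.15],
    [0,0,0,-0.9,1.7,105,0.15],
    [0,0,0,-0.9,1.7,115.5,0.15],
    [0,0,0,-0.9,1.7,115.5,0.15],
    [0,0,0,-0.9,1.7,115.5,1],
    [0,0,0,-0.9,1.7,115.5,1],
    [0,0,0,-0.9,1.7,115.5,1],
    [0,0,0,-0.9,1.7,115.5,1],
    [0,0,0,-0.9,1.7,115.5,1],
    [0,0,0,-0.9,1.7,115.5,1],
    [0,0,0,-0.9,1.7,105,1],
    [0,0,0,-0.9,1.7,80,1],
    [0,0,0,-0.9,1.7,40,1],
    [0,0,0,-0.9,1.7,0,1],
    [0,0,0,-0.9,1.7,-40,1],
    [0,0,0,-0.9,1.7,-40,1],
    [0,0,0,-0.9,1.7,-40,1]
  ],
  "squeeze": 8
}}

```text
time: 13.2
tool_pos: [441.4, 373.4, 198.3]
tool_rot: [[-0.866, 0.501, -0.003], [0.501, 0.866, -0.001], [0.002, -0.002, -1.0]]
force: [-0.7, -0.8, -1.4]
gripper_width: 49.2
```

```bash
cat >> h.py <<'E'
def mould():
    d=np.array([-np.cos(YAW),-np.sin(YAW),0]);z=np.cos(np.radians(27))*np.array([0,0,1.])+np.sin(np.radians(27))*d
    x=np.cross(np.cross(z,-d),z);x/=np.linalg.norm(x)
    return np.array([*C,90])+105*d,np.column_stack([x,np.cross(z,x),z])
def ptool():   # tool z = -mould z, jaws tangential, camera outward
    o,M=mould();z=-M[:,2];x=M[:,1]*np.sign(M[1,1]);return o,M,np.column_stack([x,np.cross(z,x),z])
E
python3 - <<'E'
from h import *
T=cam("top");S=cam("scene")
P=[onz(T,p,155) for p in((202.5,173.8),(244.6,86.3),(304,162.6))];c=sum(P)/3
print("axis",c,[(np.linalg.norm(p-c),np.degrees(np.arctan2(*(p[:2]-C)[::-1]))) for p in P])
s=observe();p=np.array(s["tool_pos"]);R=np.array(s["tool_rot"]);print(p,np.round(R,3).tolist(),s["force"],s["gripper_width"])
bs=[x for x in blobs(S,RED)[0]];bt=[x for x in blobs(T,RED)[0]];print(bs,bt)
W=cam("wrist");print([x for x in blobs(W,RED)[0] if x[1][4]>300],"pred",proj(W,p-12*R[:,2]),proj(W,p-19*R[:,2]))
o,M,Rt=ptool();print("o",o,"Rt",np.round(Rt,3).tolist())
for h in(260,190,130): print(h,rel(o+M[:,2]*(h-12),Rt),o+M[:,2]*(h-12))
E
```

```text
axis [709.20196985  22.99667454 155.        ] [(np.float64(195.89763597288254), np.float64(127.2879591549615)), (np.float64(194.81943062439842), np.float64(7.454881160211601)), (np.float64(194.70507481812248), np.float64(-112.10967202708036))]
[441.12626426 373.12128992 197.44964782] [[-0.866, 0.501, -0.004], [0.501, 0.866, -0.002], [0.002, -0.004, -1.0]] [ 0.30974304  0.03108534 -2.1590213 ] 49.06440902135256
[([274.2, 286.9], [267, 277, 17, 20, 220]), ([314.5, 288.5], [303, 276, 25, 26, 485])] [([283.9, 115.4], [276, 110, 15, 13, 135]), ([136.3, 216.5], [129, 209, 15, 17, 189]), ([174.9, 256.5], [163, 245, 25, 24, 470])]
[([316.0, 36.6], [275, 0, 84, 80, 5561]), ([260.4, 224.2], [215, 178, 92, 94, 6709])] pred [259.6995476  224.75592911] [259.68047738 228.68433934]
o [604.21879434   9.41273948  90.        ] Rt [[-0.125, 0.884, 0.45], [0.992, 0.111, 0.057], [0.0, 0.454, -0.891]]
260 [-0.442, -0.217, 0.904, -233.3, -301.7, -112.8] [492.50712911  -4.62049863 310.969618  ]
190 [-0.442, -0.217, 0.904, -258.8, -282.3, -50.5] [524.03864752  -0.659504   248.59916131]
130 [-0.442, -0.217, 0.904, -280.6, -265.6, 2.8] [551.0656633    2.73563425 195.13876985]
```

The table check gives about +0.4°, so the mould is lined up. The opening of 49 mm looks wrong for a 60 mm ball, so I check how the cheese sits in the jaws.

```bash
python3 - <<'E'
from h import *
s=observe();p=np.array(s["tool_pos"]);R=np.array(s["tool_rot"])
S=cam("scene");T=cam("top");W=cam("wrist")
t=blobs(T,RED)[0][1][0];w=[x for x in blobs(W,RED)[0] if x[1][4]>5800][0];sc=blobs(S,RED)[0][0]
print(s["gripper_width"],sc,t,w)
for n,(a,pa,b,pb) in dict(TW=(T,t,W,w[0]),ST=(S,sc[0],T,t)).items():
    X,e=tri(a,pa,b,pb);print(n,X,e,"in tool",R.T@(X-p))
d=60*W["fx"]/94;print("depth by size",d,"pred depth at -12",(W["R"]@(p-12*R[:,2])+W["t"])[2])
img=W["pixels"][130:384,100:420];cv2.imwrite("pics/w5.png",np.hstack([cv2.resize(img,(480,381)),cv2.resize(S["pixels"][240:340,230:330],(320,381))[:, :320]]))
E
```

```text
48.962203405100354 ([274.1, 286.9], [267, 277, 17, 20, 225]) [136.4, 216.4] ([260.3, 224.2], [215, 178, 92, 94, 6713])
TW [439.47263364 368.26542175 213.98317525] 3.820074539988353 in tool [ -0.87654501  -5.22705069 -16.34036554]
ST [442.94864547 371.14218064 193.18350854] 2.4123393293820947 in tool [-2.49091517 -0.92183864  4.44047886]
depth by size 205.98474628110148 pred depth at -12 205.29313324994322
```

View pics/w5.png

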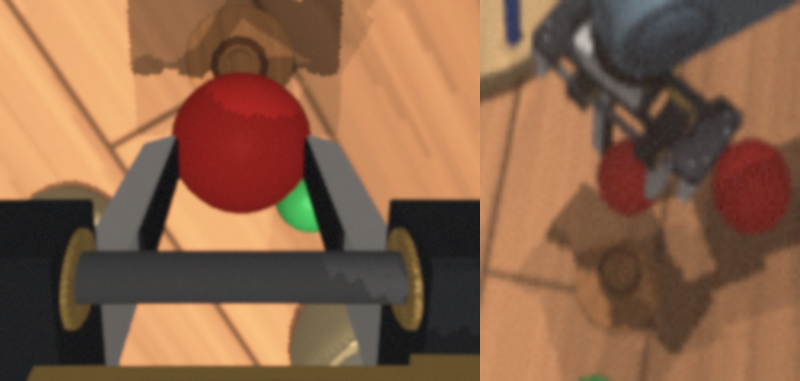

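The wrist view shows the ball centred between the pads. Its size gives depth 206 against 205 predicted, so it sits about 12 mm behind the tips. I hold it for a second to see whether it creeps.

Emit:
{"api": "play_rows", "payload": {
  "moves": [
    [0,0,0,0,0,0,1],
    [0,0,0,0,0,0,1],
    [0,0,0,0,0,0,1],
    [0,0,0,0,0,0,1],
    [0,0,0,0,0,0,1],
    [0,0,0,0,0,0,1],
    [0,0,0,0,0,0,1],
    [0,0,0,0,0,0,1]
  ]
}}

```text
time: 14.5
tool_pos: [442.5, 373.8, 200.1]
tool_rot: [[-0.866, 0.501, 0.0], [0.501, 0.866, 0.0], [-0.0, 0.0, -1.0]]
force: [0.4, -0.3, -2.1]
gripper_width: 48.5
```

```bash
python3 - <<'E'
from h import *
s=observe();W=cam("wrist");_,m=blobs(W,RED)
print(s["gripper_width"],s["force"],s["moment"])
cs=[c for c in cv2.findContours(m.astype(np.uint8),cv2.RETR_EXTERNAL,cv2.CHAIN_APPROX_NONE)[0] if len(c)>150]
for c in cs: print(cv2.boundingRect(c),cv2.minEnclosingCircle(c),cv2.contourArea(c))
p=np.array(s["tool_pos"]);R=np.array(s["tool_rot"])
for y,z in((0,-12),(0,-5),(0,5),(-5,-12),(5,-12),(-5,-5)):
    X=p+R@np.array([0,y,z]);print(y,z,proj(W,X).round(1),60*W["fx"]/np.sqrt((W["R"]@X+W["t"])[2]**2-900))
E
```

```text
48.50974678023247 [ 0.41965184 -0.25467022 -2.12676688] [ 0.11632363 -0.11021719 -0.02098418]
(215, 178, 92, 94) ((260.0, 224.05072021484375), 47.48238754272461) 6580.5
(276, 0, 84, 78) ((319.7325439453125, 34.26744079589844), 45.720733642578125) 5310.5
0 -12 [259.7 224.8] 95.64919694236438
0 -5 [259.7 221.1] 92.51672266180668
0 5 [259.7 216.3] 88.38488899332184
-5 -12 [259.7 217.3] 96.24374422245626
5 -12 [259.7 232.2] 95.06202768910508
-5 -5 [259.7 213.9] 93.0724610417713
```

The hold is stable: the cheese stayed put in the image at tool z ≈ -10, and its weight reads about 2 N. The narrow reading fits soft wax. I refine the mould frame with the new table reading and plan the carry.

```bash
sed -i 's/^C=.*/C=np.array([708.8,22.7]);YAW=np.radians(7.5)/' h.py; python3 - <<'E'
from h import *
o,M,Rt=ptool();print(o,rel(o+M[:,2]*(260-10),Rt,[442.5,373.8,200.1]),o+M[:,2]*250,o+M[:,2]*130)
E
```

```text
[604.69828956   8.99474982  90.        ] [-0.438, -0.216, 0.898, -233.1, -303.7, -112.7] [492.17165254  -5.81966299 312.75163105] [546.18443831   1.29125516 205.83084814]
```

Emit:
{"api": "play_rows", "payload": {
  "moves": [
    [-0.02,-0.01,0.05,-10,-13,-10,1],
    [-0.05,-0.02,0.1,-25,-33,-25,1],
    [-0.1,-0.05,0.2,-50,-65,-45,1],
    [-0.146,-0.072,0.3,-78,-101,-65,1],
    [-0.2,-0.1,0.41,-105,-137,-80,1],
    [-0.25,-0.123,0.512,-132,-172,-95,1],
    [-0.3,-0.147,0.61,-158,-206,-105,1],
    [-0.35,-0.171,0.71,-184,-240,-112.7,1],
    [-0.39,-0.19,0.8,-208,-272,-112.7,1],
    [-0.42,-0.207,0.86,-224,-292,-112.7,1],
    [-0.438,-0.216,0.898,-233.1,-303.7,-112.7,1],
    [-0.438,-0.216,0.898,-233.1,-303.7,-112.7,1],
    [-0.438,-0.216,0.898,-233.1,-303.7,-112.7,1],
    [-0.438,-0.216,0.898,-233.1,-303.7,-112.7,1]
  ]
}}

```text
time: 16.3
tool_pos: [492.2, -5.1, 313.0]
tool_rot: [[-0.132, 0.883, 0.451], [0.991, 0.117, 0.06], [-0.0, 0.455, -0.891]]
force: [-0.3, -0.2, -0.2]
gripper_width: 0.2
```

```bash
python3 - <<'E'
from h import *
s=observe();p=np.array(s["tool_pos"]);R=np.array(s["tool_rot"]);o,M,Rt=ptool()
print(np.round(s["joints"],2),s["gripper_width"],s["force"],"tcp in mould",M.T@(p-o),"rel",rel(o+M[:,2]*250,Rt))
W=cam("wrist");T=cam("top")
b=[x for x in blobs(W,RED)[0] if x[1][4]>3000];print(b)
# mould rim prediction in wrist
for k in range(0,360,45):
    a=np.radians(k);print(k,proj(W,o+M@np.array([76*np.cos(a),76*np.sin(a),130])).round(0),end=' ')
cv2.imwrite("pics/w6.png",np.hstack([W["pixels"][:,50:500],cv2.resize(T["pixels"][80:240,190:335],(348,384))]))
E
```

```text
[-0.39 -0.59  2.11  0.24  1.22 -2.13] 0.24965683883048473 [-0.27734344 -0.22768359 -0.18598184] tcp in mould [2.29664259e-01 7.06124452e-01 2.50144499e+02] rel [0.001, -0.0, 0.001, -0.7, -0.2, 0.1]
[]
0 [258. 249.] 45 [309. 230.] 90 [332. 181.] 135 [313. 128.] 180 [258. 105.] 225 [204. 128.] 270 [185. 181.] 315 [208. 230.]
```

View pics/w6.png

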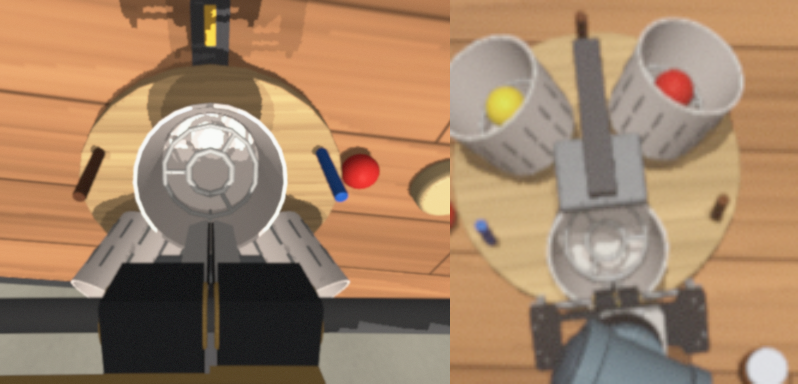

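The cheese slipped out on the way. The gripper is shut (0.2 mm) and a red ball lies on the table at about (410,172) in the full wrist image. The mould is centred and lined up, and its seat ring is visible at (210,172) in the crop. I locate the cheese and check the bystanders.

```bash
python3 - <<'E'
from h import *
S=cam("scene");T=cam("top");W=cam("wrist");o,M,_=ptool()
for n,d in(("S",S),("T",T),("W",W)):
    for b in blobs(d,RED)[0]: print(n,b[1],b[0],onz(d,b[0],30).round(1))
for b in blobs(T,YEL)[0]: print("yel",b[0])
for z in(30,40,50,60,70,76): print(z,proj(W,o+M[:,2]*z).round(1),proj(W,o+M@[0,27,z]).round(1)[0])
print(observe()["time"],W["fx"])
w=cv2.resize(W["pixels"][110:240,190:330],None,fx=4,fy=4,interpolation=cv2.INTER_CUBIC);cv2.imwrite("pics/w7.png",np.hstack([w]))
E
```

```text
S [215, 264, 17, 18, 237] [222.8, 272.4] [632.5 266.3  30. ]
S [303, 276, 24, 26, 495] [314.4, 288.4] [317.4 271.2  30. ]
T [276, 110, 15, 13, 135] [283.9, 115.4] [849.8 -97.6  30. ]
T [176, 162, 16, 16, 195] [183.8, 169.2] [633.5 267.1  30. ]
T [163, 245, 25, 24, 459] [175.0, 256.5] [319.2 279.4  30. ]
W [392, 153, 38, 37, 1105] [410.1, 171.1] [633.8 268.4  30. ]
yel [211.7, 123.0]
yel [359.0, 232.5]
30 [259.  165.3] 279.3
40 [259.  166.6] 279.8
50 [259.  167.9] 280.2
60 [259.  169.3] 280.7
70 [258.9 170.8] 281.2
76 [258.9 171.7] 281.6
16.55 322.7094358403923
```

View pics/w7.png

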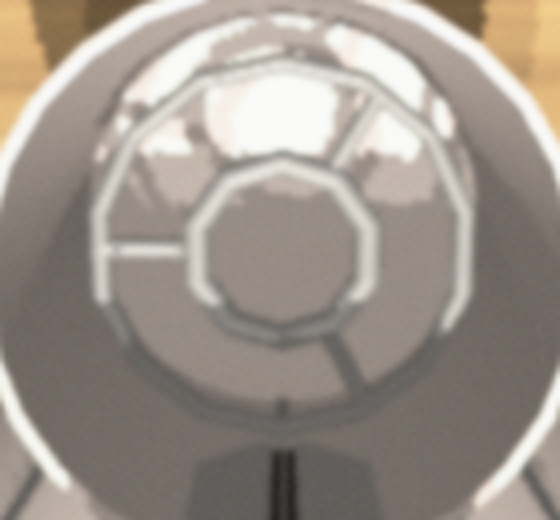

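The cheese is on the table at (633,267), about 26 mm clear of the disc edge plus its radius, and all three cameras agree within 2 mm. All bystanders are in place. The 8 N grip was too weak for the acceleration. I pick it up again with the jaws along the disc's tangent, a firmer grip and slower moves, going round the lamp by a waypoint.

```bash
python3 - <<'E'
from h import *
_,_,Rt=ptool();p=[492.2,-5.8,312.8]
print(rel([480,260,280],down(17),p,Rt));print(rel([633.4,267.2,160],down(17),[480,260,280],down(17)))
E
```

```text
[0.391, -0.331, 1.377, 265.1, 5.2, 39.5]
[0.0, 0.0, 0.0, 148.8, 38.0, 120.0]
```

Emit:
{"api": "play_rows", "payload": {
  "moves": [
    [0.391,-0.331,1.377,265.1,5.2,39.5,0.15],
    [0.391,-0.331,1.377,265.1,5.2,39.5,0.15],
    [0.391,-0.331,1.377,265.1,5.2,39.5,0.15],
    [0.391,-0.331,1.377,265.1,5.2,39.5,0.15],
    [0.391,-0.331,1.377,265.1,5.2,39.5,0.15],
    [0.391,-0.331,1.377,265.1,5.2,39.5,0.15],
    [0.391,-0.331,1.377,265.1,5.2,39.5,0.15],
    [0.391,-0.331,1.377,265.1,5.2,39.5,0.15],
    [0.391,-0.331,1.377,265.1,5.2,39.5,0.15],
    [0.391,-0.331,1.377,265.1,5.2,39.5,0.15],
    [0.391,-0.331,1.377,265.1,5.2,39.5,0.15]
  ]
}}

```text
time: 17.92
tool_pos: [480.0, 259.9, 279.7]
tool_rot: [[0.956, 0.294, 0.0], [0.294, -0.956, -0.0], [-0.0, 0.001, -1.0]]
force: [0.0, 0.1, -0.3]
gripper_width: 80.1
```

Emit:
{"api": "play_rows", "payload": {
  "moves": [
    [0,0,0,37,9.5,30,0.15],
    [0,0,0,74,19,60,0.15],
    [0,0,0,112,28.5,90,0.15],
    [0,0,0,148.8,38,120,0.15],
    [0,0,0,148.8,38,120,0.15],
    [0,0,0,148.8,38,120,0.15],
    [0,0,0,148.8,38,120,0.15]
  ]
}}

```text
time: 18.8
tool_pos: [633.4, 267.7, 162.3]
tool_rot: [[0.956, 0.293, 0.003], [0.293, -0.956, 0.001], [0.003, 0.0, -1.0]]
force: [-0.7, -0.2, 0.1]
gripper_width: 79.6
```

```bash
python3 - <<'E'
from h import *
s=observe();p=np.array(s["tool_pos"]);R=np.array(s["tool_rot"]);W=cam("wrist")
print(s["time"],p,np.round(R,3).tolist(),np.round(s["joints"],2))
for b in blobs(W,RED,300)[0]:
    X=onz(W,b[0],30);print(b,X,"tool",R.T@(X-p))
print(s["gripper_width"])
E
```

```text
18.8 [633.41972894 267.71041902 162.27097461] [[0.956, 0.293, 0.003], [0.293, -0.956, 0.001], [0.003, 0.0, -1.0]] [ 0.24  0.34  1.47 -0.    1.33 -0.06]
([259.9, 181.2], [232, 153, 57, 57, 2500]) [634.18686185 267.04662896  30.        ] tool [1.15353825e-01 8.09218029e-01 1.32272339e+02]
79.60065844576216
```

The cheese is centred under the jaws. I descend, grip and watch the width before lifting.

Emit:
{"api": "play_rows", "payload": {
  "moves": [
    [0,0,0,0.3,0.6,50,0.15],
    [0,0,0,0.3,0.6,95,0.15],
    [0,0,0,0.3,0.6,125,0.15],
    [0,0,0,0.3,0.6,140,0.15],
    [0,0,0,0.3,0.6,143,0.15],
    [0,0,0,0.3,0.6,143,0.15],
    [0,0,0,0.3,0.6,143,1],
    [0,0,0,0.3,0.6,143,1],
    [0,0,0,0.3,0.6,143,1],
    [0,0,0,0.3,0.6,143,1],
    [0,0,0,0.3,0.6,143,1]
  ],
  "squeeze": 20
}}

```text
time: 20.23
tool_pos: [634.0, 266.6, 17.2]
tool_rot: [[0.956, 0.292, 0.0], [0.292, -0.956, -0.0], [0.0, 0.0, -1.0]]
force: [-0.7, -0.5, 2.1]
gripper_width: 51.6
```

```bash
python3 - <<'E'
from h import *
s=observe();p=np.array(s["tool_pos"]);R=np.array(s["tool_rot"]);W=cam("wrist");print(p,s["gripper_width"],s["force"])
for b in blobs(W,RED,300)[0]: print(b)
for y,z in((0,-13),(0,-5),(0,5),(-5,-13),(5,-13)):
    X=p+R@np.array([0,y,z]);print(y,z,proj(W,X).round(1),60*W["fx"]/np.sqrt((W["R"]@X+W["t"])[2]**2-900))
E
```

```text
[633.96001757 266.61718273  17.17016974] 51.649585551244236 [-0.71155864 -0.4906234   2.05749554]
([260.3, 229.2], [214, 181, 93, 97, 7147])
0 -13 [259.4 228.9] 95.81936107678486
0 -5 [259.4 224.5] 92.24370865737315
0 5 [259.5 219.5] 88.13596698132834
-5 -13 [259.4 221.4] 96.41621064869352
5 -13 [259.4 236.3] 95.22993365774643
```

Emit:
{"api": "play_rows", "payload": {
  "moves": [
    [0,0,0,0,0,0,1],
    [0,0,0,0,0,0,1],
    [0,0,0,0,0,0,1],
    [0,0,0,0,0,0,1]
  ]
}}

```text
time: 20.78
tool_pos: [634.0, 266.6, 17.1]
tool_rot: [[0.956, 0.292, 0.0], [0.292, -0.956, -0.0], [0.0, 0.0, -1.0]]
force: [-1.4, -0.6, 4.4]
gripper_width: 52.0
```

Emit:
{"api": "play_rows", "payload": {
  "moves": [
    [0,0,0,0,0,-3,1],
    [0,0,0,0,0,-8,1],
    [0,0,0,0,0,-15,1],
    [0,0,0,0,0,-20,1],
    [0,0,0,0,0,-20,1],
    [0,0,0,0,0,-20,1]
  ]
}}

```text
time: 21.52
tool_pos: [633.7, 266.6, 36.8]
tool_rot: [[0.956, 0.292, -0.0], [0.292, -0.956, -0.0], [-0.0, 0.0, -1.0]]
force: [-0.2, -1.6, -1.6]
gripper_width: 51.2
```

```bash
python3 - <<'E'
from h import *
s=observe();p=np.array(s["tool_pos"]);R=np.array(s["tool_rot"]);W=cam("wrist");S=cam("scene");print(p,s["gripper_width"],s["force"])
for b in blobs(W,RED,300)[0]: print(b)
print([(b,onz(S,b[0],50)) for b in blobs(S,RED)[0]])
E
```

```text
[633.74121055 266.56169452  36.77577461] 51.18191028681333 [-0.23552801 -1.57045016 -1.60870183]
([260.4, 229.1], [214, 181, 93, 97, 7124])
[(([222.5, 270.3], [215, 262, 16, 17, 208]), array([631.86146127, 269.0741887 ,  50.        ])), (([314.4, 288.3], [303, 276, 25, 26, 502]), array([318.64601734, 281.13262479,  50.        ]))]
```

Held so far, but the upward force while pinching on the table (2 to 4 N) shows the pads push the ball out at this depth. I set it back down and regrasp deeper.

Emit:
{"api": "play_rows", "payload": {
  "moves": [
    [0,0,0,0,0,5,1],
    [0,0,0,0,0,12,1],
    [0,0,0,0,0,18,1],
    [0,0,0,0,0,19.8,1],
    [0,0,0,0,0,19.8,1],
    [0,0,0,0,0,19.8,0.3],
    [0,0,0,0,0,19.8,0.25],
    [0,0,0,0,0,19.8,0.25],
    [0,0,0,0,0,24.5,0.25],
    [0,0,0,0,0,24.5,0.25],
    [0,0,0,0,0,24.5,1],
    [0,0,0,0,0,24.5,1],
    [0,0,0,0,0,24.5,1],
    [0,0,0,0,0,24.5,1],
    [0,0,0,0,0,24.5,1],
    [0,0,0,0,0,24.5,1]
  ],
  "squeeze": 20
}}

```text
time: 23.62
tool_pos: [633.8, 266.6, 12.4]
tool_rot: [[0.956, 0.292, -0.0], [0.292, -0.956, -0.0], [-0.0, 0.0, -1.0]]
force: [0.5, 0.8, -1.4]
gripper_width: 56.0
```

```bash
python3 - <<'E'
from h import *
s=observe();p=np.array(s["tool_pos"]);R=np.array(s["tool_rot"]);W=cam("wrist");print(p,s["gripper_width"],s["force"])
for b in blobs(W,RED,300)[0]: print(b)
for z in(-13,-17,-21): print(z,proj(W,p+R@np.array([0,0,z])).round(1))
E
```

```text
[633.82200316 266.5995412   12.35685558] 55.966717556635274 [ 0.46779976  0.75892091 -1.37824374]
([260.3, 232.2], [212, 183, 97, 99, 7619])
-13 [259.3 228.9]
-17 [259.3 231.2]
-21 [259.3 233.6]
```

At this depth (cheese centre 17.6 mm behind the tips) the upward push is gone and the width is 56. All three grasps fit pads that touch about 28 mm behind the tips, so this one is much safer. I carry it slowly to the waypoint.

Emit:
{"api": "play_rows", "payload": {
  "moves": [
    [0,0,0,0,0,-3,1],
    [0,0,0,0,0,-9,1],
    [0,0,0,0,0,-20,1],
    [0,0,0,0,0,-35,1],
    [0,0,0,0,0,-53,1],
    [0,0,0,0,0,-73,1],
    [0,0,0,0,0,-93,1],
    [0,0,0,0,0,-112,1],
    [0,0,0,-4,-1,-130,1],
    [0,0,0,-12,-3,-146,1],
    [0,0,0,-24,-6,-162,1],
    [0,0,0,-38,-10,-178,1],
    [0,0,0,-54,-14,-194,1],
    [0,0,0,-72,-19,-210,1],
    [0,0,0,-90,-24,-226,1],
    [0,0,0,-108,-29,-241,1],
    [0,0,0,-125,-33,-254,1],
    [0,0,0,-139,-36.5,-263,1],
    [0,0,0,-147,-38.2,-267,1],
    [0,0,0,-148.9,-38.6,-267.6,1]
  ],
  "squeeze": 22
}}

```text
time: 26.18
tool_pos: [479.9, 260.0, 280.1]
tool_rot: [[0.956, 0.292, 0.0], [0.292, -0.956, -0.0], [0.0, 0.0, -1.0]]
force: [-0.4, 0.7, -1.8]
gripper_width: 55.9
```

```bash
cat >> h.py <<'E'
G=17.6
def place(h,lean=31,rot=20,g=G):
    """TCP pose that puts the cheese centre on the mould axis at height h"""
    o,M,Rt=ptool();R=Ro.from_rotvec(np.radians(lean-27)*np.cross([0,0,1.],-M[:,2])/-np.linalg.norm(np.cross([0,0,1.],M[:,2]))).as_matrix()@Rt
    if R[2,2]<Rt[2,2]: R=Ro.from_rotvec(np.radians(lean-27)*np.cross([0,0,1.],-M[:,2])/np.linalg.norm(np.cross([0,0,1.],M[:,2]))).as_matrix()@Rt
    R=R@Ro.from_rotvec([0,0,np.radians(rot)]).as_matrix();return o+M[:,2]*h+g*R[:,2],R
E
python3 - <<'E'
from h import *
s=observe();p=np.array(s["tool_pos"]);R=np.array(s["tool_rot"]);W=cam("wrist");print(p,s["gripper_width"],s["force"],blobs(W,RED,2000)[0])
P,Rp=place(250);print(P,np.degrees(np.arccos(-Rp[2,2])),Rp.round(3).tolist())
print(rel(P,Rp,[480,260,280],down(17)))
E
```

```text
[479.85721685 260.02110705 280.09251912] 55.88416374229496 [-0.42832069  0.73746224 -1.80273819] [([147.8, 117.0], [115, 85, 67, 65, 3405]), ([260.3, 231.7], [212, 183, 97, 98, 7412])]
[501.15877314  -4.63648612 297.66548655] 31.000000000000007 [[0.168, 0.843, 0.511], [0.97, -0.234, 0.067], [0.176, 0.484, -0.857]]
[-0.362, 0.436, -1.029, -57.1, 259.3, -17.7]
```

Still firmly held: width 55.9, image position unchanged. Next the move to above the mould, smooth and slow.

Emit:
{"api": "play_rows", "payload": {
  "moves": [
    [-0.006,0.007,-0.016,-1,4,0,1],
    [-0.018,0.022,-0.05,-3,13,-1,1],
    [-0.036,0.044,-0.103,-6,26,-2,1],
    [-0.06,0.07,-0.17,-9,42,-3,1],
    [-0.083,0.1,-0.237,-13,60,-4,1],
    [-0.11,0.13,-0.31,-17,78,-5,1],
    [-0.134,0.161,-0.38,-21,96,-6.5,1],
    [-0.16,0.192,-0.453,-25,114,-8,1],
    [-0.185,0.222,-0.525,-29,132,-9,1],
    [-0.21,0.252,-0.597,-33,150,-10,1],
    [-0.235,0.283,-0.669,-37,168,-11.5,1],
    [-0.26,0.314,-0.74,-41,186,-13,1],
    [-0.285,0.344,-0.81,-45,204,-14,1],
    [-0.31,0.374,-0.88,-49,221,-15,1],
    [-0.332,0.4,-0.942,-52,237,-16,1],
    [-0.35,0.421,-0.993,-55,250,-17,1],
    [-0.36,0.432,-1.021,-56.7,257,-17.5,1],
    [-0.362,0.436,-1.029,-57.1,259.3,-17.7,1],
    [-0.362,0.436,-1.029,-57.1,259.3,-17.7,1],
    [-0.362,0.436,-1.029,-57.1,259.3,-17.7,1]
  ]
}}

```text
time: 28.72
tool_pos: [501.3, -4.3, 297.7]
tool_rot: [[0.168, 0.843, 0.51], [0.97, -0.234, 0.068], [0.176, 0.484, -0.857]]
force: [-0.5, -0.3, -0.9]
gripper_width: 55.9
```

```bash
python3 - <<'E'
from h import *
s=observe();p=np.array(s["tool_pos"]);R=np.array(s["tool_rot"]);W=cam("wrist");T=cam("top")
o,M,_=ptool();print(s["time"],p,s["gripper_width"],s["force"],np.round(s["joints"],2),blobs(W,RED,1000)[0],blobs(T,RED)[0])
print("cheese in mould",M.T@(p-G*R[:,2]-o),"err",rel(*place(250)),"pred",proj(W,p-G*R[:,2]))
h=cv2.cvtColor(T["pixels"],cv2.COLOR_BGR2HSV)
cv2.imwrite("pics/w8.png",np.hstack([W["pixels"][:,60:460],cv2.resize(T["pixels"][80:240,185:335],(400,384))]))
for hh in(150,110): print(hh,rel(*place(hh),*place(250)))
E
```

```text
28.725 [501.34772554  -4.32014505 297.66783329] 55.91408734481455 [-0.50134561 -0.2641807  -0.85833954] [-0.4  -0.62  2.17  0.29  1.13 -1.82] [([260.5, 232.6], [212, 184, 97, 97, 7367])] [([283.9, 115.4], [276, 110, 15, 13, 135]), ([258.1, 195.2], [249, 187, 19, 17, 229]), ([175.1, 256.5], [163, 245, 25, 24, 463])]
cheese in mould [2.08052670e-01 2.81463020e-01 2.49898524e+02] err [-0.0, -0.0, 0.0, -0.4, -0.1, -0.1] pred [258.14207126 229.89570173]
150 [0.0, 0.0, 0.0, -2.4, -6.6, 99.8]
110 [0.0, 0.0, 0.0, -3.3, -9.2, 139.7]
```

View pics/w8.png

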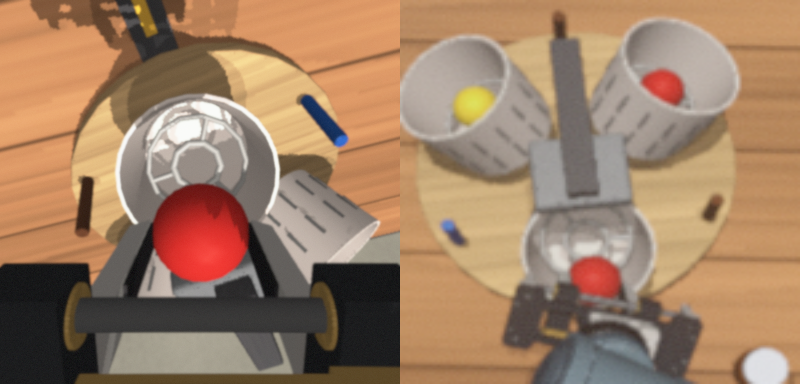

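The cheese is held over the mould and everything is aligned: the ring is at (197,165) and the cheese at (200,232) in the crop. I descend along the mould axis to h = 110.

Emit:
{"api": "play_rows", "payload": {
  "moves": [
    [0,0,0,-0.1,-0.3,5,1],
    [0,0,0,-0.4,-1,15,1],
    [0,0,0,-0.7,-2,30,1],
    [0,0,0,-1.1,-3,46,1],
    [0,0,0,-1.5,-4.1,62,1],
    [0,0,0,-1.9,-5.1,77,1],
    [0,0,0,-2.2,-6,91,1],
    [0,0,0,-2.5,-6.8,103,1],
    [0,0,0,-2.7,-7.5,114,1],
    [0,0,0,-2.9,-8.1,123,1],
    [0,0,0,-3.1,-8.6,130,1],
    [0,0,0,-3.2,-9,136,1],
    [0,0,0,-3.3,-9.2,139.7,1],
    [0,0,0,-3.3,-9.2,139.7,1],
    [0,0,0,-3.3,-9.2,139.7,1]
  ]
}}

```text
time: 30.7
tool_pos: [564.5, 3.7, 173.3]
tool_rot: [[0.168, 0.843, 0.511], [0.97, -0.234, 0.067], [0.176, 0.484, -0.857]]
force: [-0.5, -0.3, -0.9]
gripper_width: 55.9
```

```bash
cat > st.py <<'E'
from h import *
s=observe();p=np.array(s["tool_pos"]);R=np.array(s["tool_rot"]);o,M,_=ptool()
f=np.array(s["force"]);W=cam("wrist")
print(s["time"],"cheese in mould",(M.T@(p-G*R[:,2]-o)).round(2),"F mould",(M.T@f).round(2),"w",round(s["gripper_width"],2),[b[0] for b in blobs(W,RED,1000)[0]])
E
python3 st.py; python3 -c "
from h import *
for h in (100,90,60): print(rel(*place(h),*place(110)))
T=cam('top');print(blobs(T,RED)[0],blobs(T,YEL)[0])"
```

```text
30.7 cheese in mould [  0.44  -0.   110.17] F mould [-0.88 -0.24 -0.56] w 55.95 [[260.3, 232.7]]
[0.0, 0.0, 0.0, -0.2, -0.7, 10.0]
[0.0, 0.0, 0.0, -0.5, -1.3, 20.0]
[0.0, 0.0, 0.0, -1.2, -3.3, 49.9]
[([283.8, 115.4], [276, 110, 15, 13, 134]), ([255.8, 181.1], [248, 175, 16, 13, 162]), ([175.1, 256.6], [163, 245, 25, 24, 458])] [([211.6, 123.0], [206, 117, 14, 14, 142]), ([359.0, 232.5], [351, 225, 17, 16, 228])]
```

The cheese is inside the mouth and centred (0.4, 0.0). I ease the squeeze so that the grip itself would slip before 12 N, and feel downward slowly.

Emit:
{"api": "play_rows", "payload": {
  "moves": [
    [0,0,0,0,0,0,1],
    [0,0,0,0,0,0,1],
    [0,0,0,0,-0.1,1,1],
    [0,0,0,0,-0.1,2,1],
    [0,0,0,-0.1,-0.2,3,1],
    [0,0,0,-0.1,-0.3,4,1],
    [0,0,0,-0.1,-0.3,5,1],
    [0,0,0,-0.1,-0.4,6,1],
    [0,0,0,-0.2,-0.5,7,1],
    [0,0,0,-0.2,-0.5,8,1],
    [0,0,0,-0.2,-0.6,9,1],
    [0,0,0,-0.2,-0.6,9.5,1],
    [0,0,0,-0.2,-0.7,10,1],
    [0,0,0,-0.2,-0.7,10,1]
  ],
  "squeeze": 5
}}

```text
time: 32.55
tool_pos: [568.8, 4.4, 164.0]
tool_rot: [[0.168, 0.843, 0.511], [0.97, -0.234, 0.067], [0.176, 0.484, -0.857]]
force: [-0.2, 0.3, -1.3]
gripper_width: 57.0
```

```bash
python3 st.py
```

```text
32.55 cheese in mould [ 0.16  0.12 99.9 ] F mould [-0.78  0.29 -1.12] w 56.98 [[260.3, 231.8]]
```

Emit:
{"api": "play_rows", "payload": {
  "moves": [
    [0,0,0,0,0,0.6,1],
    [0,0,0,0,-0.1,1.2,1],
    [0,0,0,0,-0.1,1.8,1],
    [0,0,0,0,-0.2,2.4,1],
    [0,0,0,-0.1,-0.2,3,1],
    [0,0,0,-0.1,-0.2,3,1]
  ]
}}

```text
time: 33.35
tool_pos: [570.2, 4.6, 161.3]
tool_rot: [[0.168, 0.843, 0.511], [0.97, -0.234, 0.067], [0.176, 0.484, -0.857]]
force: [-0.1, -0.4, -1.9]
gripper_width: 56.4
```

Emit:
{"api": "play_rows", "payload": {
  "moves": [
    [0,0,0,0,0,0.6,1],
    [0,0,0,0,-0.1,1.2,1],
    [0,0,0,0,-0.1,1.8,1],
    [0,0,0,0,-0.2,2.4,1],
    [0,0,0,-0.1,-0.2,3,1],
    [0,0,0,-0.1,-0.2,3,1]
  ]
}}

```text
time: 34.1
tool_pos: [571.6, 4.7, 158.7]
tool_rot: [[0.168, 0.843, 0.511], [0.97, -0.234, 0.067], [0.176, 0.484, -0.857]]
force: [-0.3, 0.2, -1.5]
gripper_width: 56.7
```

Emit:
{"api": "play_rows", "payload": {
  "moves": [
    [0,0,0,0,0,0.6,1],
    [0,0,0,0,-0.1,1.2,1],
    [0,0,0,0,-0.1,1.8,1],
    [0,0,0,0,-0.2,2.4,1],
    [0,0,0,-0.1,-0.2,3,1],
    [0,0,0,-0.1,-0.2,3,1]
  ]
}}

```text
time: 34.85
tool_pos: [573.7, 4.8, 157.7]
tool_rot: [[0.167, 0.842, 0.513], [0.97, -0.234, 0.067], [0.177, 0.486, -0.856]]
force: [-5.4, 0.2, 7.9]
gripper_width: 56.9
```

Contact. The force rose by about 10 N, so I back off a little straight away.

Emit:
{"api": "play_rows", "payload": {
  "moves": [
    [0,0,0,0,0,-0.7,1],
    [0,0,0,0,0.1,-1.4,1],
    [0,0,0,0,0.1,-1.4,1]
  ]
}}

```text
time: 35.22
tool_pos: [572.7, 4.8, 157.8]
tool_rot: [[0.168, 0.842, 0.512], [0.97, -0.235, 0.067], [0.177, 0.485, -0.856]]
force: [0.5, 1.5, 4.4]
gripper_width: 56.9
```

```bash
python3 st.py; python3 - <<'E'
from h import *
W=cam("wrist");T=cam("top");cv2.imwrite("pics/w9.png",np.hstack([cv2.resize(W["pixels"][90:320,140:380],(480,460)),cv2.resize(T["pixels"][110:210,215:295],(300,460))]))
E
```

```text
35.225 cheese in mould [ 8.100e-01 -1.000e-02  9.261e+01] F mould [2.58 1.45 3.58] w 56.9 [[260.6, 231.9]]
```

View pics/w9.png

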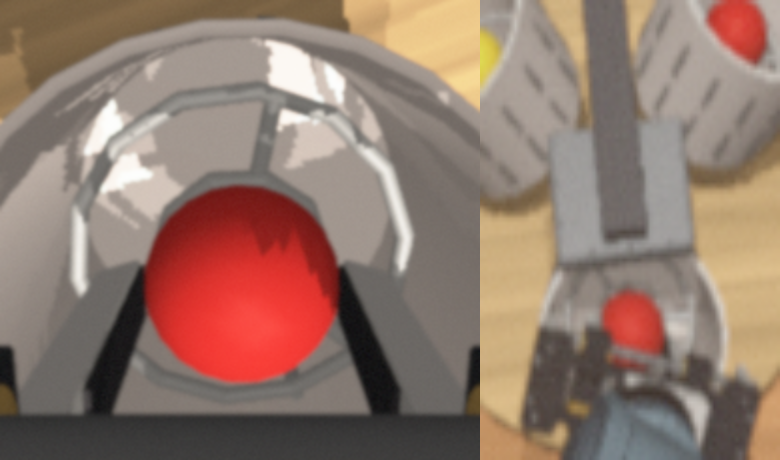

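The contact force was purely along the mould axis, about 10.6 N, and has eased to about 4.7 N. The cheese sits centred on the inner ring at h ≈ 92.6, in the expected 61–97 range. I ease off slightly and open gradually.

Emit:
{"api": "play_rows", "payload": {
  "moves": [
    [0,0,0,0,0,-0.3,1],
    [0,0,0,0,0,-0.5,1],
    [0,0,0,0,0,-0.5,0.385],
    [0,0,0,0,0,-0.5,0.37],
    [0,0,0,0,0,-0.5,0.36],
    [0,0,0,0,0,-0.5,0.35],
    [0,0,0,0,0,-0.5,0.34],
    [0,0,0,0,0,-0.5,0.33],
    [0,0,0,0,0,-0.5,0.31],
    [0,0,0,0,0,-0.5,0.29],
    [0,0,0,0,0,-0.5,0.27],
    [0,0,0,0,0,-0.5,0.25],
    [0,0,0,0,0,-0.5,0.25],
    [0,0,0,0,0,-0.5,0.25],
    [0,0,0,0,0,-0.5,0.25]
  ]
}}

```text
time: 37.25
tool_pos: [572.0, 4.7, 157.6]
tool_rot: [[0.168, 0.843, 0.511], [0.97, -0.234, 0.067], [0.176, 0.484, -0.857]]
force: [0.1, -0.2, -0.5]
gripper_width: 70.5
```

```bash
python3 st.py; python3 -c "
from h import *
o,M,_=ptool();W=cam('wrist')
for z in(85,89,93): print(z,proj(W,o+M[:,2]*z))
print(rel(*place(260),*place(92)))"
```

```text
37.25 cheese in mould [9.000e-02 0.000e+00 9.279e+01] F mould [-0.16 -0.23 -0.51] w 70.45 [[261.2, 233.2]]
85 [257.88167307 224.64305746]
89 [257.98811041 227.2192049 ]
93 [258.09861607 229.89411334]
[0.0, 0.0, 0.0, 4.0, 11.0, -167.6]
```

Released: the fingers are clear at 70 mm, the force is zero, and the cheese stayed on the axis in the image. I withdraw along the mould axis, slowly at first.

Emit:
{"api": "play_rows", "payload": {
  "moves": [
    [0,0,0,0.1,0.3,-4,0.25],
    [0,0,0,0.3,0.8,-12,0.25],
    [0,0,0,0.6,1.6,-25,0.25],
    [0,0,0,1,2.8,-42,0.25],
    [0,0,0,1.5,4.2,-64,0.25],
    [0,0,0,2.1,5.8,-88,0.25],
    [0,0,0,2.7,7.4,-113,0.25],
    [0,0,0,3.3,9.1,-138,0.25],
    [0,0,0,4,11,-167.6,0.25],
    [0,0,0,5,11,-200,0.25],
    [0,0,0,5,11,-230,0.25],
    [0,0,0,5,11,-230,0.25],
    [0,0,0,5,11,-230,0.25]
  ]
}}

```text
time: 38.98
tool_pos: [464.5, -8.4, 360.0]
tool_rot: [[0.168, 0.844, 0.51], [0.97, -0.235, 0.068], [0.177, 0.483, -0.858]]
force: [0.0, -0.5, -0.4]
gripper_width: 70.6
```

```bash
python3 - <<'E'
from h import *
o,M,_=ptool();W=cam("wrist");T=cam("top");S=cam("scene");X=o+M[:,2]*92
for n,d in(("W",W),("T",T),("S",S)): print(n,[(b[0],b[1]) for b in blobs(d,RED)[0]],"pred z=92",proj(d,X),"z=70",proj(d,o+M[:,2]*70))
a=[b[0] for b in blobs(W,RED,300)[0]][0]
oo,v=ray(W,a);k=(np.dot(X-oo,v));print("ray miss in mould frame",M.T@(oo+v*k-o))
cv2.imwrite("pics/w10.png",np.hstack([W["pixels"][:,80:440],cv2.resize(T["pixels"][80:250,170:340],(384,384))]))
E
```

```text
W [([257.1, 160.0], [235, 138, 45, 45, 1568])] pred z=92 [255.51274083 158.8781144 ] z=70 [255.35525492 155.4915966 ]
T [([283.9, 115.4], [276, 110, 15, 13, 135]), ([254.7, 181.4], [247, 173, 16, 17, 213]), ([175.0, 256.6], [163, 245, 25, 24, 461])] pred z=92 [255.18664167 181.77374198] z=70 [254.88512028 180.01758693]
S [([256.5, 190.1], [249, 183, 15, 15, 174]), ([314.4, 288.4], [303, 276, 24, 26, 494])] pred z=92 [256.44355217 190.33221826] z=70 [253.5850718  193.68290536]
ray miss in mould frame [ 2.0378466   1.4443635  92.33692991]
```

All three cameras put the cheese within about 2 mm of the mould axis at h ≈ 92. I make a last numeric check of the table angle, using the carousel's own cheeses, and of the bystanders, then hand in.

```bash
python3 - <<'E'
from h import *
T=cam("top");print([b[0] for b in blobs(T,YEL)[0]],[b[0] for b in blobs(T,RED)[0]],observe()["time"])
a=cv2.imread("pics/top0.png");d=cv2.absdiff(a,T["pixels"]).max(2)
for n,(x,y,r) in dict(yel=(359,232,10),jar=(322,233,10),brush=(386,170,18),wheel=(137,162,16)).items(): print(n,d[y-r:y+r,x-r:x+r].mean().round(1))
print(finish_job())
E
```

```text
[[211.6, 123.0], [358.9, 232.5]] [[283.9, 115.4], [254.7, 181.3], [175.1, 256.6]] 39.175
yel 2.9
jar 2.2
brush 2.7
wheel 2.3
the job is handed in; nothing more can be done
None
```

The job is handed in: the empty mould is lined up with the pointer and the red cheese is released and sitting on the wire seat. No verdict was reported.

**What I did:** I gripped the blue post and turned the carousel about 80° clockwise. I then took the red cheese and lowered it along the mould's axis, with the gripper leaning 31°, until I felt the seat. I eased off, opened slowly and withdrew.

**What went wrong:**
- **Dropped cheese:** The first carry lost the cheese. The grip was too shallow and only 8 N, so it slipped out and rolled on the table, outside the mould. I picked it up again with a deeper grip at 20 N.
- **Firm touch-down:** The seat contact peaked at about 10.6 N on the wrist reading at the end of that step. The limit is 12 N, and a brief higher peak during the step would not have shown.
- **Unexplained width:** The gripper read 49 to 57 mm on a 60 mm ball. My best explanation is that the pads touch about 28 mm behind the tips.

**Last checks:**
- **Table angle:** about +0.4° (0.007 rad), measured from the post tops after turning. The two cheeses in the other moulds had not shifted in the top view by the end.
- **Cheese position:** all three cameras put it within about 2 mm of the mould's axis, at a height of about 92 mm.
- **Release:** the fingers are clear and the wrist force is near zero.
- **Bystanders:** the yellow cheese, jar, brush and small wheel show no change in the top view.
- **Time:** 39 s of the 72 s allowed.
- **Not done:** I could not view the final picture because the viewing limit was reached, so the last checks are by numbers only.

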